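Test the end switch of the tray-return belt and restart it

ROBOT

A 6-joint arm with a two-finger parallel gripper is mounted at the origin on the work surface. World frame = base frame: x ahead of the robot, y to its left, z up, the work surface at z = 0. Lengths are in m, angles in degrees, forces in N, time in s.
With the tool pointing down it reaches from about 0.375 to 0.9 m from the base axis. Payload 3.1 kg.
Tool frame: the origin (TCP) lies on the centre line of the jaws, within the pads' length; the fingertips stand finger_overhang ahead of it and the grasp point (between the pads) lies 5 mm behind it (finger_overhang is the distance from the TCP to the fingertips, in m); z points along the fingers, y is the line along which they close (so a half turn about z gives the same grasp; the last joint's range is limited). The gripper opens to 87 mm and grips with 3 to 60 N. Pads are 19 mm wide; open, the fingers measure 117 mm over their backs; the gripper's body (75 mm by 190 mm) begins 51 mm behind the grasp point.
Start: joints at [-82.305, 30.224, 82.088, -0, 67.689, -10.227], TCP at [0.192, -0.595, 0.201] pointing down, gripper open.
Joint ranges: [-176.69, 176.69], [-43.24, 126.21], [12.49, 139.97], [-82, 262], [0, 151.66], [-163.58, 163.58]. Speed limits (degrees/s): [159.86, 159.86, 180, 180, 180, 180].

INTERFACE

Orientations are given as a 3x3 rotation matrix whose columns are the frame's x, y, z axes.
In Python, from rig import read_state, capture, calibration, hand_in, finger_overhang gives the robot as it stands.
- The arm moves only by the tool send_rows, never from a script. Its argument "plan" is a list of rows, each a list of 5 numbers: the closure in counts, from 0 (fully open) to 255 (shut), then the shift along the tool's x, y, z in m, then the turn about the tool's z in rad. A call has 1 to 20 rows; each row shifts and turns the commanded pose from where the row before left it, along the tool's axes as they then stand; what a row does not reach is not made up. A row lasts 1/12 s, in which the tool goes at most 41.7 mm and 7.16 degrees, less where a joint would pass 70% of its speed; a pose out of reach is approached as far as the arm can. A call is refused whole if a number of a shift passes 0.0417 or a number of a turn 0.125, either way. A call with a gripper value outside its range is refused whole. The fingers move at their own pace and stop on an object; the grip force is fixed at half the most. Time passes only in rows, so rows that do not move let the fingers close. It gives the time, the measured TCP pose, the force, the opening and the grip force at its end, in the units of the state.
- read_state(): the state, without advancing time (a new reading comes with each control period).
- capture(name): name is "side" or "top"; returns (picture, depth): 400x640x3 uint8, blue, green, red; 400x640 float32, m along the optical axis (not along the pixel's ray), 0 where there is no reading.
- calibration(name): a dict with "fx", "fy", "cx", "cy" (pixels), "xyz" and "rotation" of the camera in the world. Camera axes: x right, y down, z forward; pixel columns grow to the right and rows downward; lengths in m; the calibration is good to about 2 mm. A picture is of the moment at which its call begins. calibration takes no time and is no camera call.
- hand_in(): hands the job in; it is judged then, once.
The state is a dict: "time_s": time; "joint_positions": joint angles; "qvel": joint speeds; "tau": joint torques, N m; "position": TCP position; "tcp_rot": TCP orientation; "force": force on the tool from outside, world axes, zero at the start; "moment": the same for the moment, N m; "opening": opening from 0.0 (shut) to 1.0 (fully open); "grasp_force": force on a finger pad.
Only numpy, scipy, OpenCV 4.12 (cv2) and the standard library are available. Lean on these libraries where they do the work, as an engineer would, in place of code of your own. Each camera call takes 0.05 s, during which the arm holds its last target. There are 200 camera calls.

TASK

Test the end switch of the tray-return belt: push the arm with the roller sideways, the way the trays travel (towards the belt's upright end stop, on the robot's left), until it has clearly tripped, hold it there for about a second without forcing it to the end of its travel, and let it spring back. Then restart the belt: twist the start knob clockwise all the way to its stop, keep it there for a moment, and let go so that it springs back. Leave the thin whisker switch and the other things on the counter as they are.

Things in the scene. Friction and masses are not known exactly. Their poses are not given: they have to be found in the camera images.
- conveyor: End section of the tray-return belt, fixed, 600 mm long (y), x -15 to 185 mm, belt top 45 mm high. Origin at counter level below the line where roller and whisker stand; x points away from the robot, y the way trays travel (to the robot's left). An upright steel end stop, 85 mm high, stands at y +300 mm. Lamp strip above: see lamp_strip.
- lamp_strip (a point): Middle of the underside of the steel lamp strip over the roller line, 245 mm above the counter. Strip 70 mm deep (from 25 mm nearer the robot than the roller line to 45 mm beyond), 550 mm long, 30 mm thick, on 22 mm square posts 255 mm either side of its middle, 30 mm beyond the roller line. Below it is open to the robot: come in from there with the tool tilted about 40 degrees.
- roller_switch: The end switch: grey housing (45 x 50 mm, 78 mm high, at x -78 to -32 mm) fixed in front of the belt, 95 mm to one side or the other of the conveyor's middle; it carries the roller arm. Origin at counter level under the roller line, axes parallel to the conveyor's (x away from the robot, y towards the belt's end stop: the push direction).
- roller (a point): Centre of the white plastic roller (34 mm diameter, 24 mm wide, axis along the switch's x) at the end of the steel arm, 100 mm from the pivot. Pivot 55 mm above the counter, over the switch's origin. At rest the arm leans 0.35 rad to -y: the roller is 34 mm to -y of the pivot and 149 mm above the counter; pushed, it swings over in an arc to +y.
- roller_arm (a joint): Roller arm's angle from rest, rad: 0 at rest (leaning 0.35 to -y), growing as the roller is pushed to +y; upright at 0.35, tripped above 0.45 (roller centre 44 mm to +y of its rest), end of travel 1.0; keep it below 0.85 (82 mm from its rest). Spring return: 1.5 N at the roller to start, 4.5 N at 0.6.
- whisker_tip (a point): Tip of the bare steel wire (5 mm thick, 110 mm long, same pivot height and lean) of the whisker switch, which has the same housing as the roller switch and stands 190 mm from it on the same line. Not to be touched.
- whisker_arm (a joint): Angle of the whisker from its rest, rad; leave it at 0.
- control_box: Grey control box, 120 x 120 x 70 mm high, fixed on the counter at the robot's left or right, with the start knob on top. Origin at the centre of its underside, z up.
- knob_grip (a point): Point to grip on the start knob, on its vertical axis, 102 mm above the counter. The knob is a black upright bar 62 mm long (the point's x, turning with the knob), 16 mm thick (y), from 79 to 119 mm above the counter, on a round skirt 68 mm across whose top is 79 mm above the counter.
- start_knob (a joint): Knob angle, rad: 0 at rest, growing clockwise seen from above, stop at 1.0; it counts as at its stop above 0.9. Spring return, about 0.1 N m at the stop.
- tin: Red biscuit tin, 135 x 195 x 82 mm, loose, bystander, on the other side from the control box; origin at the centre of its underside.
- mug: White mug, 80 mm across, 95 mm high, loose, bystander, origin at the centre of its underside.
- kitchen_roll: Upright roll of paper on a wooden stand, 140 mm across at the foot, 262 mm high, loose, bystander, origin at the centre of its underside.
Mind the look-alikes: they are no part of the job. Leave any blue look-alike of the control_box alone.

How it is judged:
By the outcome, as a careful person would: the job done as asked, in the order asked, and still so for the second after the job is handed in, with the robot touching nothing.
It also fails if it takes over 64 s, if anything falls off the work surface, if the arm or the gripper's body presses on something with over 40 N, if the wrist force passes 120 N, or if a joint passes its speed limit or range.

## Working session

There is one attempt and no reset: what is moved stays moved. The work goes in short steps, Python scripts to look and compute and a tool call to move; the robot and the scene stay as the last step left them, time stands still between calls to the robot, and variables do not carry over. Pictures are saved under pics/ and viewed, at most 10 in all, crops included, and the job is handed in when it is done.

Besides the shell and the picture viewer there is one more tool, called as name(argument=value, ...), one argument or row to a line, values as JSON. send_rows: Moves the arm, as the interface text tells. Its arguments: {"type":"object","properties":{"plan":{"type":"array","items":{"type":"array","items":{"type":"number"}}}},"required":["plan"]}

```bash
ls; mkdir -p pics; cat > h.py <<'E'
import numpy as np, cv2
from rig import *
def world(cal,u,v,d):
    p=np.stack([(u-cal['cx'])/cal['fx']*d,(v-cal['cy'])/cal['fy']*d,d],-1)
    return p@np.array(cal['rotation']).T+np.array(cal['xyz'])
def cloud(name):
    im,d=capture(name); cal=calibration(name)
    v,u=np.mgrid[0:d.shape[0],0:d.shape[1]]
    return im,d,world(cal,u,v,d)
E
python3 - <<'E'
from h import *
for n in("side","top"):
    im,d,P=cloud(n); cv2.imwrite(f"pics/{n}0.png",im); np.savez(f"{n}0.npz",im=im,d=d,P=P)
    print(n,calibration(n))
s=read_state(); print(s,finger_overhang)
E
```

```text
pics
side {'fx': 434.4578347338449, 'fy': 434.4578347338449, 'cx': 311.43992472958905, 'cy': 196.3640253057292, 'xyz': array([ 0.80091033, -0.8935289 ,  1.25063698]), 'rotation': array([[ 0.93642443,  0.25956311, -0.23608532],
       [ 0.35083161, -0.70253149,  0.61916612],
       [-0.00514469, -0.66262847, -0.7489306 ]])}
top {'fx': 426.5321494524013, 'fy': 426.5321494524013, 'cx': 319.3568557542664, 'cy': 194.11200702369462, 'xyz': array([ 0.35512576, -0.00736151,  1.66294406]), 'rotation': array([[ 0.02905548, -0.99723986,  0.06832603],
       [-0.99956215, -0.02860452,  0.0075694 ],
       [-0.00559407, -0.06851604, -0.99763433]])}
{'time_s': 0.1, 'joint_positions': array([-8.23066646e+01,  3.02751762e+01,  8.21480521e+01, -9.81921101e-04,
        6.76877161e+01, -1.02281044e+01]), 'qvel': array([-0.01033036, -0.05395765, -0.14609537, -0.03012749,  0.03453593,
       -0.05257429]), 'tau': array([-2.13346243e-05, -4.40985596e+01, -1.77150822e+01,  6.34387834e-02,
        5.34238725e-02, -5.94981566e-05]), 'position': array([ 0.19224216, -0.5939821 ,  0.20055854]), 'tcp_rot': array([[ 9.51477364e-01,  3.07718622e-01, -2.74932061e-04],
       [ 3.07718570e-01, -9.51475490e-01,  1.91679211e-03],
       [ 3.28241508e-04, -1.90838600e-03, -9.99998125e-01]]), 'force': array([0.86142802, 0.31419795, 0.16703655]), 'moment': array([-0.0030098 ,  0.01378535, -0.01317827]), 'grasp_force': 0.0, 'opening': 0.9986869887455182} 0.014
```

View pics/side0.png

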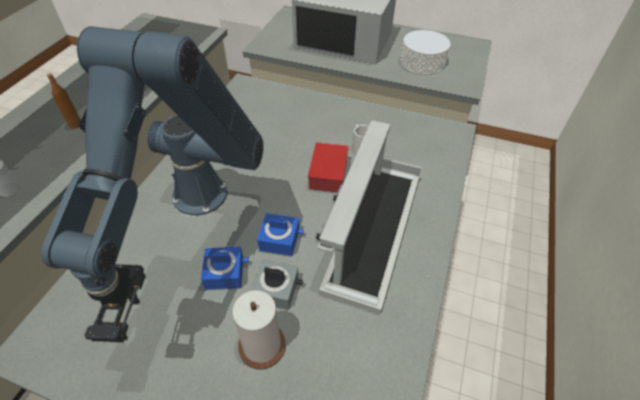

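View pics/top0.png

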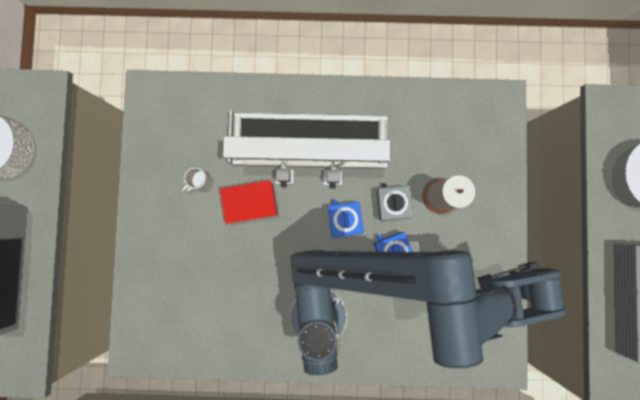

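The top view shows the lamp strip at (305,150), housings at (284,174) and (333,174), the grey control box at (395,202), the kitchen roll at (450,192), blue look-alikes at (346,218) and (395,245), the tin at (249,201) and the mug at (195,180). The side view shows the same layout, with one arm visible at (325,240). Next I enlarge both crops and measure.

```bash
python3 - <<'E'
from h import *
S=np.load("side0.npz");T=np.load("top0.npz")
a=cv2.resize(S['im'][110:310,230:430],None,fx=3,fy=3,interpolation=cv2.INTER_CUBIC)
b=cv2.resize(T['im'][100:260,215:415],None,fx=4,fy=3.75,interpolation=cv2.INTER_CUBIC)
cv2.imwrite("pics/s1.png",a);cv2.imwrite("pics/t1.png",b)
P=T['P'];im=T['im'].astype(int)
def rep(n,m):
    q=P[m]; q=q[np.isfinite(q).all(1)]
    print(n,len(q))
    if len(q): 
        print(np.round(np.percentile(q,[1,50,99],axis=0),3).tolist()); r=cv2.minAreaRect(q[:,:2].astype(np.float32)); print(r)
z=P[...,2]; v,u=np.mgrid[0:400,0:640]
rep("strip",(abs(z-.275)<.012)&(u>210)&(u<400)&(v>125)&(v<170))
rep("belt",(abs(z-.045)<.01)&(u>225)&(u<395)&(v>105)&(v<150))
rep("box",(abs(z-.07)<.006)&(u>370)&(u<420)&(v>175)&(v<230)&(im.max(2)-im.min(2)<40))
rep("knob",(abs(z-.119)<.012)&(u>370)&(u<420)&(v>175)&(v<230))
rep("h1",(abs(z-.078)<.008)&(u>265)&(u<305)&(v>160)&(v<195))
rep("h2",(abs(z-.078)<.008)&(u>315)&(u<355)&(v>160)&(v<195))
rep("roll",(z>.06)&(u>420)&(u<480)&(v>170)&(v<220))
rep("tin",(abs(z-.082)<.01)&(u>210)&(u<285)&(v>175)&(v<230))
E
```

```text
strip 3539
[[0.564, -0.218, 0.266], [0.598, 0.051, 0.274], [0.633, 0.319, 0.281]]
((0.5996842980384827, 0.05174998939037323), (0.07205339521169662, 0.5481140613555908), 0.32296013832092285)
belt 3439
[[0.68, -0.24, 0.035], [0.724, 0.048, 0.044], [0.772, 0.342, 0.053]]
((0.7267535924911499, 0.04935799539089203), (0.09639208763837814, 0.595901608467102), 0.16124743223190308)
box 723
[[0.379, -0.34, 0.064], [0.442, -0.275, 0.07], [0.501, -0.219, 0.076]]
((0.44039446115493774, -0.28009331226348877), (0.11962322890758514, 0.12051410228013992), 6.878174304962158)
knob 84
[[0.411, -0.29, 0.109], [0.44, -0.278, 0.118], [0.47, -0.27, 0.126]]
((0.4406505525112152, -0.2794676125049591), (0.05996399000287056, 0.01567089930176735), 8.549871444702148)
h1 251
[[0.458, 0.12, 0.07], [0.523, 0.157, 0.078], [0.569, 0.205, 0.085]]
((0.5131564736366272, 0.16566649079322815), (0.05876295268535614, 0.12982727587223053), 43.513916015625)
h2 156
[[0.513, -0.067, 0.07], [0.536, -0.045, 0.077], [0.57, -0.021, 0.084]]
((0.5428330898284912, -0.04408736526966095), (0.06316252797842026, 0.04523717239499092), 1.2015037536621094)
roll 1207
[[0.355, -0.513, 0.068], [0.471, -0.445, 0.23], [0.525, -0.007, 1.663]]
((0.4456421136856079, -0.25912484526634216), (0.1082012727856636, 0.5240268111228943), 8.10850715637207)
tin 1914
[[0.354, 0.153, 0.073], [0.428, 0.267, 0.081], [0.52, 0.368, 0.089]]
((0.4373355805873871, 0.24670885503292084), (0.14569303393363953, 0.2465059459209442), 11.211868286132812)
```

View pics/s1.png

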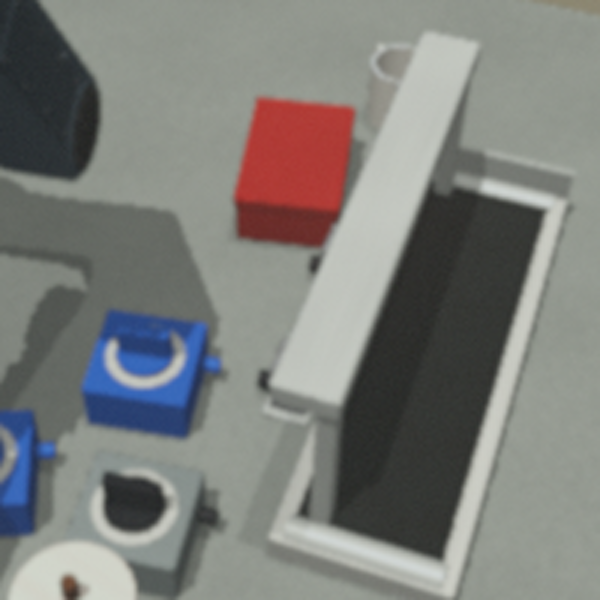

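View pics/t1.png

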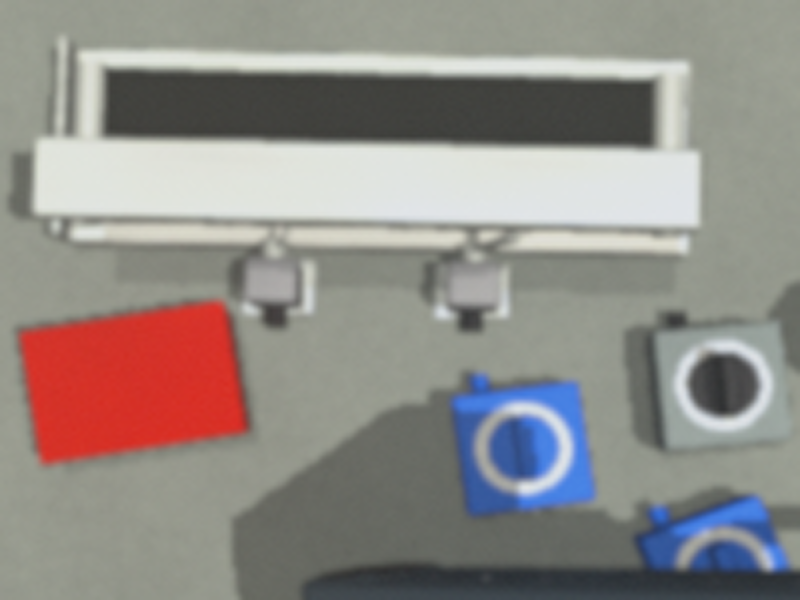

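The side crop shows the start knob bar at (135,490), and the switch arms hidden by the lamp strip. The top crop shows hubs at (275,240) and (475,240), with a leaning arm visible only beside the right one at (500,240). I enlarge that area.

```bash
python3 - <<'E'
from h import *
ims=[];ds=[]
for i in range(12):
    im,d=capture("top"); ims.append(im.astype(float)); ds.append(d)
im=np.mean(ims,0).astype(np.uint8); d=np.median(ds,0).astype(np.float32)
c=cv2.resize(im[154:186,272:352],None,fx=10,fy=10,interpolation=cv2.INTER_CUBIC)
c=cv2.convertScaleAbs(c,alpha=1.2)
cv2.imwrite("pics/t2.png",c)
v,u=np.mgrid[0:400,0:640];P=world(calibration("top"),u,v,d)
for r in range(158,172):
    print(r,[f"{int(z*1000)}" for z in P[r,276:346:1,2]])
E
```

```text
158 ['273', '273', '272', '272', '272', '273', '274', '273', '273', '272', '274', '273', '272', '272', '273', '271', '273', '272', '272', '273', '272', '273', '274', '272', '272', '273', '273', '274', '273', '274', '273', '273', '274', '273', '271', '274', '273', '274', '274', '273', '274', '273', '274', '273', '273', '276', '273', '274', '273', '274', '275', '274', '274', '273', '273', '273', '273', '275', '273', '271', '273', '273', '273', '273', '274', '275', '274', '274', '274', '273']
159 ['258', '262', '259', '260', '261', '262', '262', '262', '263', '264', '264', '264', '266', '265', '265', '267', '268', '268', '268', '268', '270', '270', '271', '271', '269', '269', '271', '270', '271', '271', '272', '273', '271', '273', '272', '271', '272', '271', '271', '272', '272', '272', '272', '273', '274', '271', '271', '272', '273', '272', '274', '272', '273', '273', '274', '275', '274', '273', '272', '272', '274', '272', '272', '273', '272', '273', '273', '274', '273', '275']
160 ['38', '37', '38', '37', '36', '37', '37', '37', '37', '39', '97', '100', '41', '40', '43', '41', '43', '4
[... 4222 characters left out ...]
', '4', '5', '0', '0', '0', '0', '0', '-2', '0', '0', '-2', '0', '-1', '3', '-3', '0', '-2', '0', '0', '0', '-3', '-2', '-1', '-3', '-1', '-2', '0', '-3', '-1', '0', '-1', '0', '-2', '-3', '-2', '74', '76', '76', '75', '76', '78', '76', '75', '75', '75', '76', '75', '75', '-1', '-3', '0', '0', '0', '0']
171 ['73', '75', '76', '78', '77', '78', '77', '78', '76', '75', '77', '76', '77', '73', '37', '5', '4', '5', '-2', '-3', '-2', '-3', '0', '0', '0', '0', '-1', '0', '-2', '0', '-1', '-2', '0', '1', '0', '0', '1', '-1', '0', '0', '-1', '0', '0', '0', '1', '0', '-1', '0', '5', '4', '4', '78', '76', '77', '77', '76', '79', '74', '77', '77', '76', '78', '77', '76', '7', '4', '1', '-1', '0', '-5']
```

View pics/t2.png

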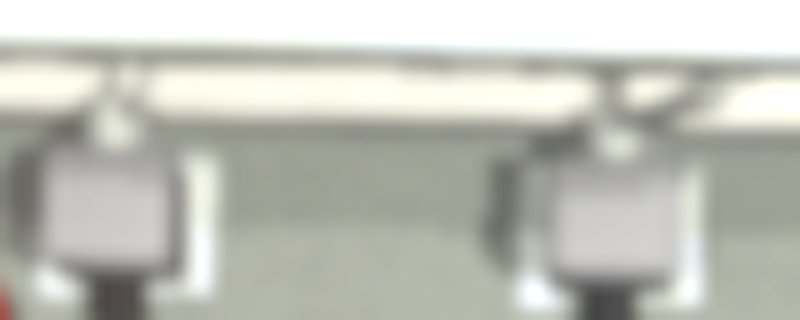

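The picture shows the roller arm at right: wide arm leaning to (700,80), i.e. pixels (341,162), z≈0.15. The left one is the thin whisker at (140,80). So the roller switch is the one at y≈-0.045 with the roller at about (0.589,-0.079,0.149).

The rows only turn about the tool's z, and a vertical gripper cannot get under the strip. I test whether going past the reach limit tilts the tool, high up in free space.

send_rows(
  plan=[
    [255,0,0.02,-0.04,0],
    [255,0,0.03,-0.04,0],
    [255,0,0.04,-0.03,0],
    [255,0,0.04,-0.02,0],
    [255,0,0.04,0,0],
    [255,0,0.04,0,0],
    [255,0,0.04,0,0],
    [255,0,0.04,0,0],
    [255,0,0.04,0,0],
    [255,0,0.04,0,0],
    [255,0,0.04,0,0],
    [255,0,0.04,0,0],
  ],
)

```text
time_s: 1.7
position: [0.2902, -0.8976, 0.2764]
tcp_rot: [[0.951, 0.307, 0.027], [0.308, -0.948, -0.082], [0.0, 0.086, -0.996]]
force: [-1.2, 0.3, 0.9]
opening: 0.171
grasp_force: 0.0
```

```bash
python3 - <<'E'
from h import *
np.set_printoptions(precision=3,suppress=True)
s=read_state(); print(s['time_s'],s['position'],s['joint_positions'],s['tcp_rot'],s['opening'])
E
```

```text
1.7 [ 0.29  -0.898  0.276] [-79.06   58.406  12.618   0.646 104.064  -6.798] [[ 0.951  0.307  0.027]
 [ 0.308 -0.948 -0.082]
 [ 0.     0.086 -0.996]] 0.17114144378628318
```

It does tilt: 5° outwards at the limit. I continue to see whether the tilt accumulates.

send_rows(
  plan=[
    [255,0,0.04,0,0],
    [255,0,0.04,0,0],
    [255,0,0.04,0,0],
    [255,0,0.04,0,0],
  ],
)

```text
time_s: 2.03
position: [0.3029, -0.9368, 0.2575]
tcp_rot: [[0.951, 0.302, 0.058], [0.308, -0.935, -0.179], [0.0, 0.188, -0.982]]
force: [0.0, -0.2, -0.2]
opening: 0.009
grasp_force: 0.0
```

send_rows(
  plan=[
    [255,0,-0.03,0,0],
    [255,0,-0.03,0,0],
    [255,0,-0.03,0,0],
    [255,0,-0.03,0,0],
  ],
)

```text
time_s: 2.37
position: [0.2673, -0.8267, 0.236]
tcp_rot: [[0.951, 0.302, 0.058], [0.308, -0.935, -0.178], [0.0, 0.187, -0.982]]
force: [0.1, -0.4, 0.6]
opening: 0.006
grasp_force: 0.0
```

```bash
python3 - <<'E'
from h import *
np.set_printoptions(precision=3,suppress=True)
s=read_state(); print(s['time_s'],s['position'],s['joint_positions'],s['tcp_rot'],s['opening'])
E
```

```text
2.3667 [ 0.267 -0.827  0.236] [-79.989  44.852  48.118   1.53   76.335  -8.134] [[ 0.951  0.302  0.058]
 [ 0.308 -0.935 -0.178]
 [ 0.     0.187 -0.982]] 0.005624927385059502
```

Tilt persists once reached (10.8°), so tilting is possible. I check that the inner limit removes it again.

send_rows(
  plan=[
    [255,0,-0.03,-0.02,0],
    [255,0,-0.04,-0.02,0],
    [255,0,-0.04,-0.02,0],
    [255,0,-0.04,-0.02,0],
    [255,0,-0.04,-0.01,0],
    [255,0,-0.04,-0.01,0],
    [255,0,-0.04,-0.01,0],
    [255,0,-0.04,-0.01,0],
    [255,0,-0.04,-0.01,0],
    [255,0,-0.04,-0.01,0],
    [255,0,-0.04,-0.01,0],
    [255,0,-0.04,-0.01,0],
    [255,0,-0.04,-0.01,0],
    [255,0,-0.04,-0.01,0],
  ],
)

```text
time_s: 3.53
position: [0.0937, -0.2885, 0.3078]
tcp_rot: [[0.951, 0.304, 0.058], [0.309, -0.934, -0.179], [-0.001, 0.188, -0.982]]
force: [-1.6, -0.3, 1.2]
opening: 0.007
grasp_force: 0.0
```

```bash
cat > st.py <<'E'
from h import *
np.set_printoptions(precision=3,suppress=True)
s=read_state(); p=s['position']; z=np.array(s['tcp_rot'])[:,2]
print(round(s['time_s'],2),p,"r",np.hypot(p[0],p[1]),"az",np.degrees(np.arctan2(p[1],p[0])),"\nj",s['joint_positions'],"\n",s['tcp_rot'],"tilt",np.degrees(np.arccos(-z[2])),"az",np.degrees(np.arctan2(z[1],z[0])),s['force'],s['opening'],s['grasp_force'])
E
python3 st.py
```

```text
3.53 [ 0.094 -0.288  0.308] r 0.30330677273155665 az -72.00439948815266 
j [-99.293 -12.687 118.971   5.479  64.14  -29.293] 
 [[ 0.951  0.304  0.058]
 [ 0.309 -0.934 -0.179]
 [-0.001  0.188 -0.982]] tilt 10.850175175656851 az -72.13772917130069 [-1.566 -0.276  1.203] 0.006502059055388581 0.0
```

send_rows(
  plan=[
    [255,0,0.02,0.04,0],
    [255,0,0,0.04,0],
    [255,0,-0.02,0.03,0],
    [255,0,-0.03,0,0],
    [255,0,-0.03,0,0],
  ],
)

```text
time_s: 3.95
position: [0.0816, -0.2511, 0.1899]
tcp_rot: [[0.951, 0.304, 0.059], [0.31, -0.934, -0.176], [0.001, 0.186, -0.983]]
force: [-0.7, 0.8, 0.6]
opening: 0.002
grasp_force: 0.0
```

```bash
python3 st.py
```

```text
3.95 [ 0.082 -0.251  0.19 ] r 0.26401754939743005 az -72.0004197841998 
j [-105.22    -3.808  136.67     9.506   38.593  -40.254] 
 [[ 0.951  0.304  0.059]
 [ 0.31  -0.934 -0.176]
 [ 0.001  0.186 -0.983]] tilt 10.697096647287223 az -71.51022332307855 [-0.718  0.828  0.591] 0.0016449731671275734 0.0
```

send_rows(
  plan=[
    [255,0,-0.03,0,0],
    [255,0,-0.03,0,0],
    [255,0,-0.03,0,0],
  ],
)

```text
time_s: 4.2
position: [0.0599, -0.1872, 0.2088]
tcp_rot: [[0.951, 0.306, 0.052], [0.31, -0.937, -0.159], [-0.0, 0.167, -0.986]]
force: [-1.3, 0.2, 0.5]
opening: 0.006
grasp_force: 0.0
```

```bash
python3 st.py
```

```text
4.2 [ 0.06  -0.187  0.209] r 0.19653371125219632 az -72.24627857228776 
j [-123.75   -18.545  139.816    9.435   53.114  -57.107] 
 [[ 0.951  0.306  0.052]
 [ 0.31  -0.937 -0.159]
 [-0.     0.167 -0.986]] tilt 9.614023342745453 az -72.02430638537108 [-1.327  0.22   0.539] 0.006110997143272591 0.0
```

send_rows(
  plan=[
    [255,0,0.03,0.02,0],
    [255,0,0.03,0.02,0],
    [255,0,-0.02,0.02,0],
    [255,0,-0.02,0.02,0],
    [255,0,-0.02,0.02,0],
    [255,0,-0.02,0.02,0],
  ],
)

```text
time_s: 4.7
position: [0.0735, -0.2352, 0.1546]
tcp_rot: [[0.952, 0.305, 0.035], [0.307, -0.945, -0.108], [-0.0, 0.114, -0.994]]
force: [0.1, -1.0, -0.7]
opening: 0.006
grasp_force: 0.0
```

```bash
python3 st.py
```

```text
4.7 [ 0.073 -0.235  0.155] r 0.24637146781075225 az -72.64661748685796 
j [-104.755    3.361  139.893    6.733   31.413  -38.231] 
 [[ 0.952  0.305  0.035]
 [ 0.307 -0.945 -0.108]
 [-0.     0.114 -0.994]] tilt 6.5264945078810905 az -72.2367209816493 [ 0.136 -0.98  -0.71 ] 0.005583963299281967 0.0
```

send_rows(
  plan=[
    [255,0,-0.03,0.025,0],
    [255,0,-0.03,0.025,0],
    [255,0,-0.03,0.02,0],
    [255,0,-0.03,0.02,0],
  ],
)

```text
time_s: 5.03
position: [0.0667, -0.2178, 0.1435]
tcp_rot: [[0.951, 0.308, 0.011], [0.308, -0.951, -0.028], [0.002, 0.03, -1.0]]
force: [-0.2, 0.5, -0.3]
opening: 0.005
grasp_force: 0.0
```

```bash
python3 st.py
```

```text
5.03 [ 0.067 -0.218  0.144] r 0.22780953853856445 az -72.97977526715714 
j [-103.788    6.228  139.882    1.856   32.469  -33.272] 
 [[ 0.951  0.308  0.011]
 [ 0.308 -0.951 -0.028]
 [ 0.002  0.03  -1.   ]] tilt 1.7465868979751378 az -69.01588005941656 [-0.197  0.541 -0.284] 0.004867373726590904 0.0
```

Untilting works too. Now I go up, turn so tool x points ahead, and go out along azimuth 0 above the strip.

send_rows(
  plan=[
    [255,0,0.01,-0.035,0.105],
    [255,0,0.01,-0.035,0.105],
    [255,0,0.01,-0.035,0.104],
    [255,0,0,-0.04,0],
    [255,0,0,-0.04,0],
    [255,0,0,-0.04,0],
    [255,0,0,-0.04,0],
    [255,0.01,0,-0.038,0],
    [255,0.02,0,-0.035,0],
    [255,0.03,-0.01,-0.025,0],
    [255,0.035,-0.015,-0.01,0],
    [255,0.038,-0.015,0,0],
    [255,0.038,-0.015,0,0],
    [255,0.038,-0.015,0,0],
    [255,0.038,-0.015,0,0],
    [255,0.038,-0.015,0,0],
    [255,0.038,-0.015,0,0],
    [255,0.038,-0.015,0,0],
    [255,0.038,-0.015,0,0],
    [255,0.038,-0.015,0,0],
  ],
)

```text
time_s: 6.7
position: [0.5036, -0.0724, 0.5149]
tcp_rot: [[1.0, 0.006, 0.011], [0.007, -1.0, -0.03], [0.01, 0.03, -0.999]]
force: [-0.6, -0.7, 0.9]
opening: 0.01
grasp_force: 0.0
```

```bash
python3 st.py
```

```text
6.7 [ 0.504 -0.072  0.515] r 0.508815469222108 az -8.183693869135908 
j [-19.849   8.211  67.641  -1.462 102.981  69.444] 
 [[ 1.     0.006  0.011]
 [ 0.007 -1.    -0.03 ]
 [ 0.01   0.03  -0.999]] tilt 1.8383396727190506 az -70.6415297598029 [-0.641 -0.695  0.949] 0.010275673445402846 0.0
```

send_rows(
  plan=[
    [255,0.04,-0.01,0,0],
    [255,0.04,-0.01,0,0],
    [255,0.04,-0.01,0,0],
    [255,0.04,-0.01,0,0],
    [255,0.04,-0.01,0,0],
    [255,0.04,-0.01,0,0],
    [255,0.04,-0.01,0,0],
    [255,0.04,0,0,0],
    [255,0.04,0,0,0],
    [255,0.04,0,0,0],
    [255,0.04,0,0,0],
    [255,0.04,0,0,0],
    [255,0.04,0,0,0],
    [255,0.04,0,0,0],
    [255,0.04,0,0,0],
    [255,0.04,0,0,0],
    [255,0.04,0,0,0],
    [255,0.04,0,0,0],
  ],
)

```text
time_s: 8.2
position: [0.9449, -0.0025, 0.4006]
tcp_rot: [[0.97, 0.005, 0.244], [0.013, -0.999, -0.031], [0.244, 0.033, -0.969]]
force: [-0.2, -0.4, -0.6]
opening: 0.006
grasp_force: 0.0
```

```bash
python3 st.py
```

```text
8.2 [ 0.945 -0.002  0.401] r 0.94486352655746 az -0.1499075440673836 
j [ -6.86   50.921  12.634  -0.106 102.19   82.602] 
 [[ 0.97   0.005  0.244]
 [ 0.013 -0.999 -0.031]
 [ 0.244  0.033 -0.969]] tilt 14.255685532759802 az -7.280291680619766 [-0.193 -0.37  -0.566] 0.005797060678355679 0.0
```

send_rows(
  plan=[
    [255,0.039,0,-0.014,0],
    [255,0.039,0,-0.014,0],
    [255,0.039,0,-0.012,0],
    [255,0.04,0,-0.01,0],
    [255,0.04,0,-0.01,0],
    [255,0.04,0,-0.008,0],
    [255,0.04,0,-0.006,0],
    [255,0.04,0,-0.004,0],
  ],
)

```text
time_s: 8.87
position: [0.993, 0.0028, 0.4587]
tcp_rot: [[0.895, 0.005, 0.446], [0.02, -0.999, -0.03], [0.446, 0.035, -0.894]]
force: [0.1, -0.4, -0.0]
opening: 0.008
grasp_force: 0.0
```

```bash
python3 st.py
```

```text
8.87 [0.993 0.003 0.459] r 0.9930240400002682 az 0.1634199774980591 
j [-6.681 48.708 12.515  1.291 92.233 82.927] 
 [[ 0.895  0.005  0.446]
 [ 0.02  -0.999 -0.03 ]
 [ 0.446  0.035 -0.894]] tilt 26.572144747772786 az -3.797059960428182 [ 0.12  -0.372 -0.039] 0.008054970834535371 0.0
```

send_rows(
  plan=[
    [255,0.041,0,-0.002,0],
    [255,0.041,0,0,0],
    [255,0.041,0,0,0],
    [255,0.041,0,0,0],
    [255,0.041,0,0,0],
    [255,0.041,0,0.002,0],
    [255,0.041,0,0.003,0],
    [255,0.041,0,0.004,0],
    [255,0.041,0,0.005,0],
    [255,0.041,0,0.006,0],
    [255,0.041,0,0.006,0],
  ],
)

```text
time_s: 9.78
position: [1.0691, 0.0076, 0.5142]
tcp_rot: [[0.73, 0.004, 0.683], [0.028, -0.999, -0.024], [0.683, 0.037, -0.73]]
force: [0.5, 0.1, -0.5]
opening: 0.007
grasp_force: 0.0
```

```bash
python3 st.py
```

```text
9.78 [1.069 0.008 0.514] r 1.0691545974541474 az 0.4060735821116185 
j [-6.484 48.561 12.56   3.126 75.867 82.91 ] 
 [[ 0.73   0.004  0.683]
 [ 0.028 -0.999 -0.024]
 [ 0.683  0.037 -0.73 ]] tilt 43.11746500226593 az -2.046864839786021 [ 0.471  0.128 -0.488] 0.006644852474978341 0.0
```

43° tilt reached. Back in over the counter to in front of the strip.

send_rows(
  plan=[
    [255,-0.0277,0.008,-0.026,0],
    [255,-0.0277,0.008,-0.026,0],
    [255,-0.0277,0.008,-0.026,0],
    [255,-0.0277,0.008,-0.026,0],
    [255,-0.0277,0.008,-0.026,0],
    [255,-0.0277,0.008,-0.026,0],
    [255,-0.0277,0.008,-0.026,0],
    [255,-0.0277,0.008,-0.026,0],
    [255,-0.0277,0.008,-0.026,0],
    [255,-0.0277,0.008,-0.026,0],
    [255,-0.0277,0.008,-0.026,0],
    [255,-0.0277,0.008,-0.026,0],
    [255,-0.0277,0.008,-0.026,0],
    [255,-0.0277,0.008,-0.026,0],
    [255,-0.0277,0.008,-0.026,0],
    [255,-0.0277,0.008,-0.026,0],
  ],
)

```text
time_s: 11.12
position: [0.4677, -0.1205, 0.5221]
tcp_rot: [[0.73, 0.005, 0.683], [0.031, -0.999, -0.025], [0.683, 0.04, -0.73]]
force: [-0.7, -1.4, 0.7]
opening: 0.004
grasp_force: 0.0
```

```bash
python3 st.py
```

```text
11.12 [ 0.468 -0.12   0.522] r 0.48298748459333474 az -14.446775761591452 
j [-49.    -15.253 100.468  33.071  66.118  33.993] 
 [[ 0.73   0.005  0.683]
 [ 0.031 -0.999 -0.025]
 [ 0.683  0.04  -0.73 ]] tilt 43.1303365389857 az -2.128374876524841 [-0.672 -1.406  0.702] 0.004066602613359179 0.0
```

send_rows(
  plan=[
    [255,-0.0237,0.003,0.0326,0],
    [255,-0.0237,0.003,0.0326,0],
    [255,-0.0237,0.003,0.0326,0],
    [255,-0.0237,0.003,0.0326,0],
    [255,-0.0237,0.003,0.0326,0],
    [255,-0.0237,0.003,0.0326,0],
    [255,-0.0237,0.003,0.0326,0],
    [255,0,0,0,0],
  ],
)

```text
time_s: 11.78
position: [0.5017, -0.1496, 0.2538]
tcp_rot: [[0.734, 0.005, 0.679], [0.023, -1.0, -0.017], [0.679, 0.028, -0.734]]
force: [-0.2, 0.4, 0.2]
opening: 0.008
grasp_force: 0.0
```

```bash
python3 st.py; python3 - <<'E'
from h import *
im,d,P=cloud("side"); cv2.imwrite("pics/s3.png",im[60:360,120:460].repeat(2,0).repeat(2,1))
np.save("s3.npy",P)
E
```

```text
11.78 [ 0.502 -0.15   0.254] r 0.5235254474297905 az -16.606913380981403 
j [-47.866  10.011 125.63   70.114  31.545 -16.998] 
 [[ 0.734  0.005  0.679]
 [ 0.023 -1.    -0.017]
 [ 0.679  0.028 -0.734]] tilt 42.79973783136962 az -1.4723835408338435 [-0.153  0.368  0.224] 0.007828616862791972 0.0
```

View pics/s3.png

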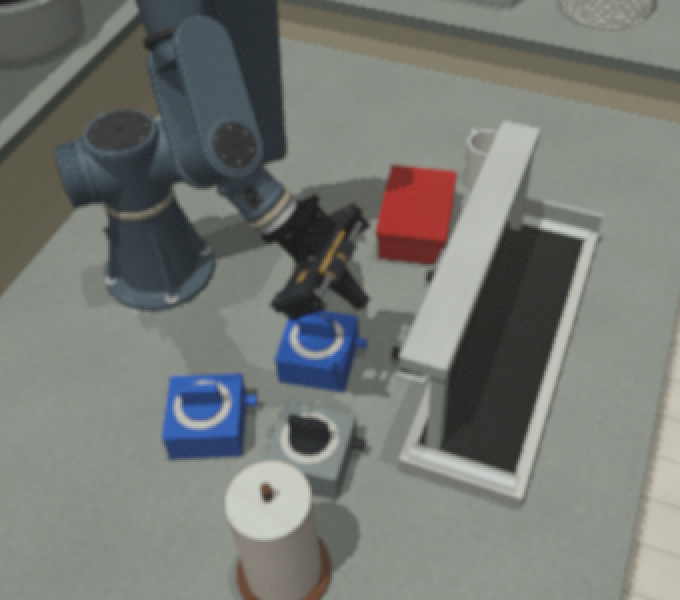

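The picture shows the gripper tilted at (330,265), wide across y and thin towards the strip, with the strip to its right at (470,250). Approach along the tool axis.

send_rows(
  plan=[
    [255,-0.002,0,0.024,0],
    [255,-0.002,0,0.024,0],
    [255,-0.002,0,0.024,0],
    [255,-0.002,0,0.024,0],
    [255,-0.002,0,0.024,0],
    [255,-0.002,0,0.022,0],
    [255,0,0,0,0],
  ],
)

```text
time_s: 12.42
position: [0.5952, -0.1544, 0.1486]
tcp_rot: [[0.726, 0.007, 0.688], [0.03, -0.999, -0.021], [0.688, 0.036, -0.725]]
force: [0.3, -0.3, 0.4]
opening: 0.004
grasp_force: 0.0
```

```bash
python3 st.py
```

```text
12.42 [ 0.595 -0.154  0.149] r 0.6149153159666433 az -14.543098742044156 
j [-37.87   29.974 121.152 108.644  25.353 -51.365] 
 [[ 0.726  0.007  0.688]
 [ 0.03  -0.999 -0.021]
 [ 0.688  0.036 -0.725]] tilt 43.5107182274893 az -1.7636762365614618 [ 0.299 -0.344  0.361] 0.003861676080366458 0.0
```

send_rows(
  plan=[
    [255,-0.005,0,0.003,0],
    [255,-0.004,0,0.003,0],
    [255,0,-0.012,0,0],
    [255,0,-0.012,0,0],
    [255,0,-0.01,0,0],
    [255,0,-0.008,0,0],
    [255,0,-0.006,0,0],
    [255,0,0,0,0],
  ],
)

```text
time_s: 13.08
position: [0.5902, -0.105, 0.1391]
tcp_rot: [[0.724, 0.008, 0.689], [0.031, -0.999, -0.021], [0.689, 0.037, -0.724]]
force: [-0.3, -0.0, -0.4]
opening: 0.002
grasp_force: 0.0
```

```bash
python3 st.py; python3 - <<'E'
from h import *
im,d,P=cloud("top"); cv2.imwrite("pics/t4.png",cv2.resize(im[130:230,270:410],None,fx=5,fy=5,interpolation=cv2.INTER_CUBIC))
E
```

```text
13.08 [ 0.59  -0.105  0.139] r 0.5994502086915879 az -10.090999722502453 
j [-32.139  30.833 124.471 124.273  24.994 -63.01 ] 
 [[ 0.724  0.008  0.689]
 [ 0.031 -0.999 -0.021]
 [ 0.689  0.037 -0.724]] tilt 43.61013423821503 az -1.72746310594325 [-0.314 -0.047 -0.355] 0.002219880343044504 0.0
```

View pics/t4.png

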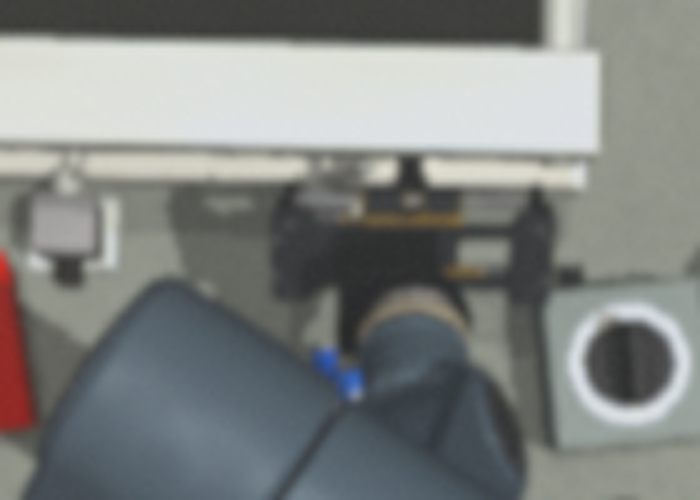

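The closed fingers are at (411,180), just right of the roller arm at (345,170), and the body clears the strip edge. Now push.

send_rows(
  plan=[
    [255,0,-0.007,0,0],
    [255,0,-0.007,0,0],
    [255,0,-0.007,0,0],
    [255,0,-0.007,0,0],
    [255,0,-0.007,0,0],
    [255,0,-0.007,0,0],
    [255,0,-0.007,0,0],
    [255,0,-0.007,0,0],
    [255,0,-0.004,0,0],
    [255,0,0,0,0],
  ],
)

```text
time_s: 13.97
position: [0.5909, -0.0468, 0.1363]
tcp_rot: [[0.723, 0.005, 0.69], [0.029, -0.999, -0.022], [0.69, 0.036, -0.723]]
force: [-1.2, -4.4, 4.6]
opening: 0.007
grasp_force: 2.6
```

```bash
python3 st.py; python3 - <<'E'
from h import *
im,d,P=cloud("top"); cv2.imwrite("pics/t5.png",cv2.resize(im[145:195,290:370],None,fx=9,fy=9,interpolation=cv2.INTER_CUBIC))
for r in range(160,168): print(r,(P[r,318:346,2]*1000).astype(int).tolist())
E
```

```text
13.97 [ 0.591 -0.047  0.136] r 0.5927608080627605 az -4.5315643226238835 
j [-23.748  31.087 126.084 140.301  23.777 -71.96 ] 
 [[ 0.723  0.005  0.69 ]
 [ 0.029 -0.999 -0.022]
 [ 0.69   0.036 -0.723]] tilt 43.690491726164126 az -1.8586368625530523 [-1.212 -4.414  4.608] 0.006764947848195356 2.591054141521454
160 [257, 254, 259, 256, 254, 259, 264, 265, 262, 261, 264, 260, 264, 263, 265, 266, 266, 267, 268, 267, 269, 269, 269, 264, 274, 268, 272, 266]
161 [34, 36, 36, 38, 35, 38, 36, 151, 150, 156, 158, 159, 156, 153, 163, 1662, 158, 167, 159, 161, 44, 45, 44, 44, 51, 44, 249, 244]
162 [35, 34, 35, 32, 41, 38, 40, 42, 43, 148, 151, 154, 155, 35, 32, 167, 166, 162, 165, 174, 41, 40, 40, 45, 38, 39, 39, 37]
163 [40, 36, 37, 38, 34, 36, 41, 32, 29, 150, 146, 154, 151, 134, 36, 172, 171, 178, 169, 172, 38, 42, 39, 39, 37, 41, 41, 38]
164 [30, 38, 36, 36, 40, 32, 43, 36, 37, 38, 144, 140, 144, 136, 116, 175, 176, 175, 175, 176, 178, 32, 33, 42, 41, 38, 38, 37]
165 [35, 39, 37, 38, 42, 42, 35, 41, 32, 30, 47, 106, 119, 116, 182, 179, 177, 168, 179, 181, 180, 33, 42, 36, 31, 32, 37, 37]
166 [34, 30, 33, 38, 30, 34, 38, 40, 228, 232, 230, 231, 228, 230, 229, 234, 183, 181, 186, 232, 232, 232, 228, 237, 228, 39, 42, 34]
167 [7, 8, 5, 1, 12, 14, 12, 11, 230, 236, 231, 232, 236, 233, 236, 234, 187, 189, 187, 240, 238, 235, 237, 233, 242, 231, 242, 21]
```

View pics/t5.png

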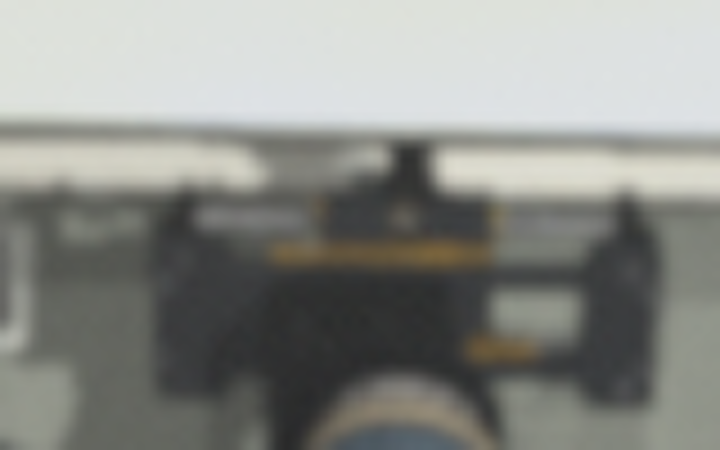

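The roller and arm are now at (300,160), displaced left by the finger at (410,170). Force 4.4 N suggests an angle of about 0.57 rad. I add 4 mm, hold for about 1 s, and then back off.

send_rows(
  plan=[
    [255,0,-0.004,0,0],
    [255,0,0,0,0],
    [255,0,0,0,0],
    [255,0,0,0,0],
    [255,0,0,0,0],
    [255,0,0,0,0],
    [255,0,0,0,0],
    [255,0,0,0,0],
    [255,0,0,0,0],
    [255,0,0,0,0],
    [255,0,0,0,0],
    [255,0,0,0,0],
  ],
)

```text
time_s: 15.02
position: [0.5888, -0.0419, 0.1333]
tcp_rot: [[0.728, 0.007, 0.685], [0.029, -0.999, -0.021], [0.685, 0.035, -0.728]]
force: [3.1, -4.6, 3.2]
opening: 0.003
grasp_force: 2.2
```

send_rows(
  plan=[
    [255,0,0.012,0,0],
    [255,0,0.012,0,0],
    [255,0,0.012,0,0],
    [255,0,0.012,0,0],
    [255,0,0.012,0,0],
    [255,0,0.012,0,0],
    [255,0,0.012,0,0],
    [255,0,0.01,0,0],
    [255,0,0.008,0,0],
    [255,0,0,0,0],
  ],
)

```text
time_s: 15.85
position: [0.5876, -0.1438, 0.1351]
tcp_rot: [[0.732, 0.007, 0.682], [0.029, -0.999, -0.021], [0.681, 0.035, -0.731]]
force: [-0.0, 0.4, -0.3]
opening: 0.007
grasp_force: 0.0
```

```bash
python3 st.py; python3 - <<'E'
from h import *
im,d,P=cloud("top")
for r in range(160,168): print(r,(P[r,318:350,2]*1000).astype(int).tolist())
E
```

```text
15.85 [ 0.588 -0.144  0.135] r 0.6048969448618587 az -13.75083007709745 
j [-37.122  31.371 122.851 114.814  25.789 -57.564] 
 [[ 0.732  0.007  0.682]
 [ 0.029 -0.999 -0.021]
 [ 0.681  0.035 -0.731]] tilt 42.9970334443393 az -1.7379901098498063 [-0.047  0.393 -0.319] 0.007393750400171067 0.0
160 [255, 254, 259, 259, 259, 260, 269, 259, 268, 262, 262, 263, 264, 268, 264, 263, 268, 266, 270, 269, 266, 268, 269, 266, 267, 272, 273, 270, 264, 273, 269, 267]
161 [35, 36, 44, 28, 37, 40, 32, 37, 46, 40, 37, 29, 38, 41, 43, 33, 52, 40, 42, 43, 44, 151, 157, 157, 156, 158, 252, 252, 248, 251, 245, 249]
162 [35, 33, 39, 44, 41, 36, 36, 35, 39, 42, 37, 33, 36, 37, 37, 41, 31, 44, 35, 35, 38, 38, 38, 40, 151, 145, 153, 144, 139, 41, 45, 43]
163 [37, 41, 41, 43, 34, 40, 36, 40, 45, 36, 40, 33, 41, 42, 35, 31, 34, 38, 31, 37, 37, 37, 137, 142, 148, 145, 145, 151, 39, 39, 38, 37]
164 [40, 38, 45, 39, 36, 36, 36, 39, 40, 35, 41, 36, 32, 39, 42, 43, 32, 44, 39, 106, 114, 129, 137, 144, 146, 149, 151, 39, 36, 36, 37, 35]
165 [34, 41, 40, 39, 30, 40, 40, 33, 37, 37, 37, 34, 38, 43, 69, 67, 79, 93, 100, 107, 112, 117, 123, 123, 40, 41, 37, 38, 36, 36, 40, 44]
166 [34, 33, 31, 41, 31, 38, 27, 36, 41, 34, 36, 27, 60, 69, 63, 68, 79, 82, 97, 95, 90, 43, 35, 36, 42, 35, 35, 41, 42, 45, 33, 39]
167 [9, 8, 13, 8, 14, 11, 9, 9, 11, 8, 12, 26, 54, 67, 62, 63, 65, 64, 60, 21, 226, 226, 232, 18, 26, 21, 26, 24, 25, 21, 31, 25]
```

The roller is back at rest and the push covered roughly 50–60 mm, so it was tripped. I retract and untilt for the knob.

send_rows(
  plan=[
    [255,0,0,-0.03,0],
    [255,0,0,-0.04,0],
    [255,0,0,-0.04,0],
    [255,0,0,-0.04,0],
    [255,0,0,-0.04,0],
    [255,0,0,-0.04,0],
    [255,-0.022,0,-0.02,0],
    [255,-0.022,0,-0.02,0],
    [255,-0.022,0,-0.02,0],
    [255,-0.022,0,-0.02,0],
  ],
)

```text
time_s: 16.73
position: [0.3292, -0.1379, 0.2951]
tcp_rot: [[0.727, 0.012, 0.686], [0.033, -0.999, -0.017], [0.685, 0.035, -0.727]]
force: [0.4, -1.4, -0.2]
opening: 0.007
grasp_force: 0.0
```

```bash
python3 st.py; python3 - <<'E'
from h import *
T=np.load("top0.npz");P=T['P'];v,u=np.mgrid[0:400,0:640];z=P[...,2]
for n,m in(("rolltop",(abs(z-.24)<.03)&(u>435)&(u<480)&(v>170)&(v<215)),("rollfoot",(z>.008)&(z<.1)&(u>415)&(u<480)&(v>170)&(v<215))):
    q=P[m];print(n,len(q),np.round(np.percentile(q,[1,50,99],axis=0),3).tolist(),cv2.minEnclosingCircle(q[:,:2].astype(np.float32)))
im=T['im'].astype(int);b=(im[...,0]-im[...,2]>60)&(z>.055)&(z<.2)
n,l,s,c=cv2.connectedComponentsWithStats(b.astype(np.uint8))
for i in range(1,n):
    if s[i,4]>60:print(s[i],np.round(np.percentile(P[l==i],[1,50,99],axis=0),3).tolist())
E
```

```text
16.73 [ 0.329 -0.138  0.295] r 0.35692906754905185 az -22.725203070163033 
j [-92.564 -13.002 137.204  48.391  66.583 -28.603] 
 [[ 0.727  0.012  0.686]
 [ 0.033 -0.999 -0.017]
 [ 0.685  0.035 -0.727]] tilt 43.33431544746608 az -1.409398833227351 [ 0.391 -1.394 -0.23 ] 0.007090614389122095 0.0
rolltop 873 [[0.424, -0.513, 0.213], [0.475, -0.459, 0.232], [0.526, -0.41, 0.26]] ((0.47505098581314087, -0.46314865350723267), 0.05606411024928093)
rollfoot 386 [[0.409, -0.572, 0.008], [0.459, -0.421, 0.015], [0.563, -0.396, 0.099]] ((0.4806574285030365, -0.49674752354621887), 0.11957580596208572)
[328 202  36  35 528] [[0.311, -0.158, 0.059], [0.372, -0.105, 0.069], [0.435, -0.033, 0.077]]
[338 211  17  17 229] [[0.348, -0.126, 0.071], [0.374, -0.095, 0.081], [0.403, -0.067, 0.126]]
[375 232  37  20 256] [[0.261, -0.339, 0.06], [0.297, -0.276, 0.069], [0.328, -0.211, 0.079]]
[388 245  16   7  87] [[0.261, -0.31, 0.07], [0.271, -0.277, 0.083], [0.285, -0.255, 0.122]]
```

send_rows(
  plan=[
    [255,-0.029,0,-0.013,0],
    [255,-0.029,0,-0.013,0],
    [255,-0.029,0,-0.013,0],
    [255,-0.029,0,-0.013,0],
    [255,-0.029,0,-0.013,0],
  ],
)

```text
time_s: 17.15
position: [0.2061, -0.1605, 0.2774]
tcp_rot: [[0.743, 0.022, 0.669], [0.037, -0.999, -0.009], [0.668, 0.031, -0.743]]
force: [0.1, -1.2, -1.1]
opening: 0.007
grasp_force: 0.0
```

```bash
python3 st.py
```

```text
17.15 [ 0.206 -0.16   0.277] r 0.26123533815159433 az -37.906091566338304 
j [-139.069  -12.872  139.973   26.453   87.144  -60.607] 
 [[ 0.743  0.022  0.669]
 [ 0.037 -0.999 -0.009]
 [ 0.668  0.031 -0.743]] tilt 41.99237080533009 az -0.7527736054205685 [ 0.065 -1.213 -1.053] 0.007101961987557934 0.0
```

Without lateral centring the wrist just orbits the base. I go back out to y≈0 and push in radially.

send_rows(
  plan=[
    [255,0.027,0,0.022,0],
    [255,0.027,0,0.022,0],
    [255,0.027,0,0.022,0],
    [255,0.027,0,0.022,0],
    [255,0.027,0,0.022,0],
    [255,0.027,0,0.022,0],
    [255,0.018,-0.025,0.015,0],
    [255,0,-0.03,0,0],
    [255,0,-0.03,0,0],
    [255,0,-0.03,0,0],
    [255,-0.01,-0.03,0.011,0],
    [255,-0.01,-0.02,0.011,0],
    [255,-0.01,0,0.011,0],
  ],
)

```text
time_s: 18.23
position: [0.3835, 0.0015, 0.2602]
tcp_rot: [[0.764, 0.039, 0.645], [0.053, -0.999, -0.002], [0.644, 0.036, -0.765]]
force: [0.1, 0.9, 0.7]
opening: 0.003
grasp_force: 0.0
```

```bash
python3 st.py
```

```text
18.23 [0.384 0.001 0.26 ] r 0.38351198044506274 az 0.22323212728063252 
j [-39.183  -8.077 139.974  59.957  27.942  -1.713] 
 [[ 0.764  0.039  0.645]
 [ 0.053 -0.999 -0.002]
 [ 0.644  0.036 -0.765]] tilt 40.13114351444981 az -0.1832146575034842 [0.07  0.889 0.736] 0.0033371330568783436 0.0
```

send_rows(
  plan=[
    [255,-0.035,0,0,0],
    [255,-0.035,0,0,0],
    [255,-0.035,0,0,0],
    [255,-0.035,0,0,0],
    [255,-0.035,0,0,0],
  ],
)

```text
time_s: 18.65
position: [0.3111, -0.0127, 0.2666]
tcp_rot: [[0.827, 0.037, 0.561], [0.046, -0.999, -0.001], [0.561, 0.027, -0.828]]
force: [-1.2, -0.4, 0.4]
opening: 0.004
grasp_force: 0.0
```

```bash
python3 st.py
```

```text
18.65 [ 0.311 -0.013  0.267] r 0.3113805021574819 az -2.3376234337544535 
j [-65.343 -23.657 139.974  38.639  54.718   1.634] 
 [[ 0.827  0.037  0.561]
 [ 0.046 -0.999 -0.001]
 [ 0.561  0.027 -0.828]] tilt 34.14634248888544 az -0.09995176746993725 [-1.226 -0.44   0.379] 0.0036881626106429585 0.0
```

send_rows(
  plan=[
    [255,0.01,-0.008,0.037,0],
    [255,0.01,-0.008,0.037,0],
    [255,-0.037,-0.004,0.01,0],
    [255,-0.037,-0.004,0.01,0],
    [255,-0.037,-0.004,0.01,0],
    [255,-0.037,-0.004,0.01,0],
    [255,-0.037,-0.004,0.01,0],
    [255,-0.037,-0.004,0.01,0],
  ],
)

```text
time_s: 19.32
position: [0.2808, 0.0043, 0.2435]
tcp_rot: [[0.891, 0.041, 0.453], [0.044, -0.999, 0.005], [0.453, 0.015, -0.891]]
force: [0.3, -0.7, 0.2]
opening: -0.002
grasp_force: 0.0
```

```bash
python3 st.py
```

```text
19.32 [0.281 0.004 0.243] r 0.2808798601621358 az 0.8674485532954412 
j [-55.466 -21.784 139.973  29.433  49.91   15.11 ] 
 [[ 0.891  0.041  0.453]
 [ 0.044 -0.999  0.005]
 [ 0.453  0.015 -0.891]] tilt 26.940947769861157 az 0.6091087565473015 [ 0.327 -0.652  0.226] -0.0021775229843010954 0.0
```

send_rows(
  plan=[
    [255,0.012,-0.004,0.036,0],
    [255,0.012,-0.004,0.036,0],
    [255,-0.036,-0.003,0.014,0],
    [255,-0.036,-0.003,0.014,0],
    [255,-0.036,-0.003,0.014,0],
    [255,-0.036,-0.003,0.014,0],
    [255,-0.036,-0.003,0.014,0],
    [255,-0.036,-0.003,0.016,0],
    [255,-0.036,-0.003,0.016,0],
    [255,-0.036,-0.003,0.016,0],
  ],
)

```text
time_s: 20.15
position: [0.2446, 0.0408, 0.209]
tcp_rot: [[0.956, 0.036, 0.291], [0.041, -0.999, -0.01], [0.29, 0.022, -0.957]]
force: [0.7, -0.0, -0.6]
opening: 0.004
grasp_force: 0.0
```

```bash
python3 st.py
```

```text
20.15 [0.245 0.041 0.209] r 0.24800768429666012 az 9.468737814482632 
j [-28.913 -13.536 139.974  12.068  39.021  50.423] 
 [[ 0.956  0.036  0.291]
 [ 0.041 -0.999 -0.01 ]
 [ 0.29   0.022 -0.957]] tilt 16.907179472700104 az -2.000533753546089 [ 0.669 -0.038 -0.633] 0.003819672283261086 0.0
```

send_rows(
  plan=[
    [255,0.02,0.01,0.03,0],
    [255,-0.034,0.005,0.018,0],
    [255,-0.034,0.005,0.018,0],
    [255,-0.034,0.003,0.018,0],
    [255,-0.034,0.002,0.018,0],
    [255,-0.034,0.002,0.02,0],
    [255,-0.034,0.002,0.02,0],
    [255,-0.034,0.002,0.02,0],
    [255,-0.034,0.002,0.02,0],
    [255,-0.034,0.002,0.02,0],
    [255,-0.034,0.002,0.02,0],
  ],
)

```text
time_s: 21.07
position: [0.1618, 0.0237, 0.2105]
tcp_rot: [[0.994, 0.036, 0.106], [0.04, -0.999, -0.034], [0.104, 0.038, -0.994]]
force: [-0.5, -0.1, 0.7]
opening: 0.003
grasp_force: 0.0
```

```bash
python3 st.py
```

```text
21.07 [0.162 0.024 0.211] r 0.16356876229061065 az 8.34458215004277 
j [-41.964 -22.149 139.974   3.133  56.408  44.254] 
 [[ 0.994  0.036  0.106]
 [ 0.04  -0.999 -0.034]
 [ 0.104  0.038 -0.994]] tilt 6.36325064407757 az -17.71398189853524 [-0.475 -0.074  0.66 ] 0.0031383493826202214 0.0
```

send_rows(
  plan=[
    [255,0.03,0.01,0.02,0],
    [255,0.02,0.01,0.035,0],
    [255,-0.032,0.003,0.022,0],
    [255,-0.032,0.003,0.022,0],
    [255,-0.032,0.003,0.022,0],
    [255,-0.032,0.003,0.022,0],
    [255,-0.032,0.003,0.022,0],
    [255,-0.032,0.003,0.022,0],
  ],
)

```text
time_s: 21.73
position: [0.1525, -0.0237, 0.1968]
tcp_rot: [[0.999, 0.036, -0.0], [0.036, -0.999, -0.03], [-0.001, 0.03, -1.0]]
force: [0.2, -0.6, 0.0]
opening: 0.003
grasp_force: 0.0
```

```bash
python3 st.py
```

```text
21.73 [ 0.153 -0.024  0.197] r 0.15436996863771568 az -8.836663578843554 
j [-51.661 -14.466 139.974  -1.33   53.18   37.079] 
 [[ 0.999  0.036 -0.   ]
 [ 0.036 -0.999 -0.03 ]
 [-0.001  0.03  -1.   ]] tilt 1.6951646218044 az -90.562717626379 [ 0.194 -0.571  0.016] 0.0027685623240431357 0.0
```

Tool is vertical again. Now above the knob with open fingers.

send_rows(
  plan=[
    [0,0.01,0,-0.03,-0.05],
    [0,0.01,0,-0.03,-0.05],
    [0,0.026,0.026,0,0],
    [0,0.026,0.026,0,0],
    [0,0.026,0.026,0,0],
    [0,0.026,0.026,0,0],
    [0,0.026,0.026,0,0],
    [0,0.026,0.026,0,0],
    [0,0.026,0.026,0,0],
    [0,0.026,0.026,0,0],
    [0,0.026,0.026,0,0],
    [0,0,0,0,0],
  ],
)

```text
time_s: 22.73
position: [0.4408, -0.2267, 0.2626]
tcp_rot: [[0.991, 0.132, 0.005], [0.132, -0.991, -0.034], [0.001, 0.035, -0.999]]
force: [0.3, -0.5, -0.3]
opening: 0.831
grasp_force: 0.0
```

```bash
python3 st.py; python3 - <<'E'
from h import *
s=read_state();R=np.array(s['tcp_rot'])
print("tool shift to (0.4405,-0.2795,0.108):",R.T@(np.array([.4405,-.2795,.108])-s['position']))
im,d,P=cloud("side"); z=P[...,2]; v,u=np.mgrid[0:400,0:640]
q=P[(z>.1)&(z<.13)&(u>255)&(u<300)&(v>250)&(v<300)&(im.max(2)<90)]
print(len(q)); print(np.round(np.percentile(q,[2,50,98],axis=0),3),cv2.minAreaRect(q[:,:2].astype(np.float32)))
E
```

```text
22.73 [ 0.441 -0.227  0.263] r 0.49568472040507905 az -27.215338974092386 
j [-39.254  15.356  96.602  -1.456  66.566  43.74 ] 
 [[ 0.991  0.132  0.005]
 [ 0.132 -0.991 -0.034]
 [ 0.001  0.035 -0.999]] tilt 1.9957493397966783 az -81.26307248489151 [ 0.299 -0.492 -0.294] 0.8313065226256191 0.0
tool shift to (0.4405,-0.2795,0.108): [-0.00737156  0.04689193  0.15627633]
135
[[ 0.413 -0.289  0.101]
 [ 0.442 -0.282  0.116]
 [ 0.471 -0.271  0.121]] ((0.44165998697280884, -0.27886343002319336), (0.0616920180618763, 0.018349934369325638), 5.967679500579834)
```

send_rows(
  plan=[
    [0,-0.004,0.024,0.02,0],
    [0,-0.003,0.023,0.03,0],
    [0,0,0,0.035,0],
    [0,0,0,0.035,0],
    [0,0,0,0.025,0],
    [0,0,0,0.015,0],
    [0,0,0,0,0],
  ],
)

```text
time_s: 23.37
position: [0.4312, -0.2711, 0.1016]
tcp_rot: [[0.991, 0.132, -0.007], [0.132, -0.991, -0.023], [-0.01, 0.022, -1.0]]
force: [-0.2, 1.0, 0.2]
opening: 1.003
grasp_force: 0.0
```

```bash
python3 st.py
```

```text
23.37 [ 0.431 -0.271  0.102] r 0.5093216232935117 az -32.160020841285125 
j [-43.942  30.021 104.28   -1.736  45.052  39.706] 
 [[ 0.991  0.132 -0.007]
 [ 0.132 -0.991 -0.023]
 [-0.01   0.022 -1.   ]] tilt 1.3944772665755112 az -105.68640966567854 [-0.156  1.003  0.221] 1.0028116721664933 0.0
```

send_rows(
  plan=[
    [0,0.005,0.005,0,0],
    [0,0.004,0.005,0,0],
    [0,0,0,0,0],
    [255,0,0,0,0],
    [255,0,0,0,0],
    [255,0,0,0,0],
    [255,0,0,0,0],
    [255,0,0,0,0],
    [255,0,0,0,0],
    [255,0,0,0,0],
    [255,0,0,0,0],
    [255,0,0,0,0],
  ],
)

```text
time_s: 24.37
position: [0.4453, -0.2843, 0.1055]
tcp_rot: [[0.992, 0.13, 0.002], [0.13, -0.991, -0.031], [-0.002, 0.031, -1.0]]
force: [0.4, 0.5, -0.2]
opening: 0.401
grasp_force: 0.0
```

```bash
python3 st.py
```

```text
24.37 [ 0.445 -0.284  0.105] r 0.5283132326666486 az -32.55353140717304 
j [-43.911  30.543 101.95   -1.691  46.219  39.78 ] 
 [[ 0.992  0.13   0.002]
 [ 0.13  -0.991 -0.031]
 [-0.002  0.031 -1.   ]] tilt 1.783290250504578 az -87.11485936446451 [ 0.401  0.529 -0.249] 0.40138813943171797 0.0
```

send_rows(
  plan=[
    [255,-0.004,-0.005,0.004,0],
    [255,0,0,0,0],
    [255,0,0,0,0],
    [255,0,0,0,0],
    [255,0,0,0,0],
    [255,0,0,0,0],
    [255,0,0,0,0],
  ],
)

```text
time_s: 24.95
position: [0.4409, -0.2801, 0.1015]
tcp_rot: [[0.992, 0.13, 0.002], [0.13, -0.991, -0.031], [-0.002, 0.031, -1.0]]
force: [0.5, -0.3, -0.4]
opening: 0.009
grasp_force: 0.0
```

```bash
python3 st.py
```

```text
24.95 [ 0.441 -0.28   0.101] r 0.5223554876393273 az -32.42957481036056 
j [-43.919  30.575 102.982  -1.722  45.13   39.813] 
 [[ 0.992  0.13   0.002]
 [ 0.13  -0.991 -0.031]
 [-0.002  0.031 -1.   ]] tilt 1.8022079504332944 az -86.54526980165814 [ 0.498 -0.268 -0.356] 0.008572342701799959 0.0
```

The fingers closed fully with no grip. I take a look.

```bash
python3 - <<'E'
from h import *
a,_=capture("side");b,_=capture("top")
A=cv2.resize(a[210:330,220:340],(480,480),interpolation=cv2.INTER_CUBIC)
B=cv2.resize(b[160:240,340:420],(480,480),interpolation=cv2.INTER_CUBIC)
cv2.imwrite("pics/c6.png",cv2.resize(np.hstack([A,B]),(800,400)))
E
```

```text
(no output)
```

View pics/c6.png

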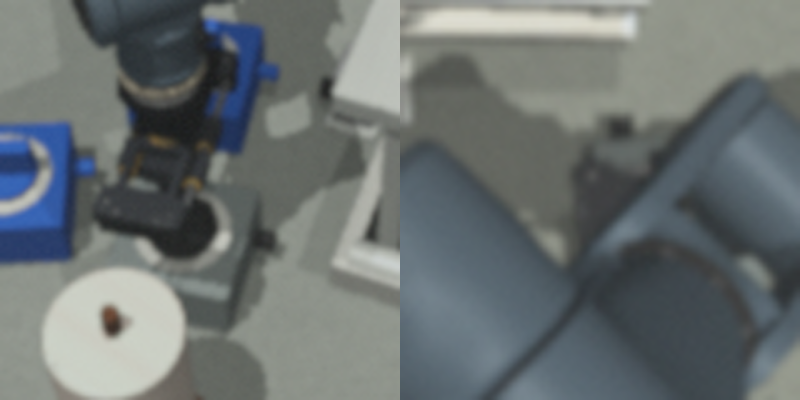

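The picture shows the gripper over the grey box with the knob skirt at (185,230) in its left half; the fingers themselves are hidden. I check with depth numbers instead.

```bash
cat > grid.py <<'E'
from h import *
im,d,P=cloud("side"); q=P.reshape(-1,3)
print("cols x 0.39..0.50, rows y")
for y in np.arange(-.24,-.33,-.006):
    r=[]
    for x in np.arange(.39,.50,.006):
        m=(abs(q[:,0]-x)<.003)&(abs(q[:,1]-y)<.003)&(q[:,2]>0)&(q[:,2]<.5)
        r.append(f"{int(q[m,2].min()*1000):3d}/{int(q[m,2].max()*1000):3d}" if m.any() else "   .   ")
    print(f"{y:.3f}"," ".join(r))
E
python3 grid.py
```

```text
cols x 0.39..0.50, rows y
-0.240  67/ 67    .       .       .       .       .       .       .     70/459  70/460  72/461  70/464  67/465  64/484  58/478  67/474  65/469  65/456   5/448
-0.246  68/ 73  69/ 69  70/ 70    .       .       .       .    456/456  79/462  80/462 461/463  67/465  68/465  69/466  72/474  68/470  67/467  66/463   1/457
-0.252    .       .       .       .       .    454/454 457/458 458/460 461/464 462/465 463/464 462/464  81/465  67/465  65/462  64/469  67/468  67/463   9/452
-0.258    .       .       .       .       .       .    459/459 461/463 462/465 464/464 461/465 462/466  77/464  76/464  66/463  66/459  67/455  69/456   7/450
-0.264    .       .       .    455/455 455/455 458/461 461/463 461/463 461/465 462/466 462/465 462/464 208/463 210/464  68/458  67/455  65/451  65/454   4/445
-0.270    .       .    215/215    .    460/460 117/462 461/465 462/463 463/466 460/467 462/465 116/464 117/463  79/461  68/458  63/457  71/452  68/435   0/420
-0.276    .       .    202/458 215/461 460/464 463/466 463/466 464/465 461/466 461/465 117/463 116/462 115/462 114/457  
[... 769 characters left out ...]
  66/444  67/328  69/235  66/218  63/216  67/ 72  70/ 72  68/ 72
-0.312  69/ 71  67/456  65/483  68/482  68/477  64/473  69/470  69/460  66/457  66/453  66/444  66/427  65/236  66/237  65/213  67/ 68  67/ 70  62/ 71  68/ 73
-0.318  66/ 70  65/437  64/454  67/479  66/473  70/470  66/466  65/460  64/453  67/449  66/440  67/ 70  66/231  67/240  66/209  68/209  66/ 69  64/ 73  66/ 74
-0.324  67/ 68  65/ 70  68/420  65/460  67/464  67/464  65/463  68/455  66/450  65/436  61/ 70  70/ 72  65/ 69  65/236  66/211  64/ 71  62/ 72  64/ 70  66/ 70
-0.330  70/ 71  64/ 69  71/ 72  69/ 70  68/445  70/456  68/457  67/451  65/444  67/ 68  67/ 69  64/ 73  25/ 73   7/236   0/236   3/211   4/ 69   6/ 73   0/ 69
```

```bash
python3 - <<'E'
from h import *
im,d,P=cloud("side")
m=(P[...,0]>.395)&(P[...,0]<.485)&(P[...,1]>-.33)&(P[...,1]<-.24)&(P[...,2]>.085)&(P[...,2]<.22)
v,u=np.where(m)
print(u.min(),u.max(),v.min(),v.max())
for r in range(v.min(),v.max()+1):
    print(r,' '.join(f"{int(P[r,c,2]*1000):3d},{int(P[r,c,1]*-1000)}" if m[r,c] else '   .   ' for c in range(max(u.min(),262),min(u.max(),282)+1)))
s=read_state();print(s['opening'],s['grasp_force'],s['position'])
cal=calibration("side");R=np.array(cal['rotation'])
for p in([.441,-.280,.1015],[.441,-.280,.0875],[.441,-.28,.15],[.4405,-.2795,.119]):
    c=R.T@(np.array(p)-cal['xyz']);print(p,c[0]/c[2]*cal['fx']+cal['cx'],c[1]/c[2]*cal['fy']+cal['cy'])
E
```

```text
255 286 245 279
245    .       .       .       .       .       .       .       .       .       .       .       .       .       .       .       .       .       .       .       .    210,240
246    .       .       .       .       .       .       .       .       .       .       .       .       .       .       .       .       .       .       .    212,245 213,245
247    .       .       .       .       .       .       .       .       .       .       .       .       .       .       .       .       .       .       .    215,250 212,248
248    .       .       .       .       .       .       .       .       .       .       .       .       .       .       .       .       .       .       .    215,254 213,251
249    .       .       .       .       .       .       .       .       .       .       .       .       .       .       .       .       .       .    212,256 217,258 219,259
250    .       .       .       .       .       .       .       .       .       .       .       .       .       .       .       .       .       .    215,261 216,261 216,259
251    .       .       .       .       .       .    
[... 4536 characters left out ...]
 94,283 102,286 103,285  96,281 103,283 100,280 102,281
278    .       .       .       .       .       .       .       .       .       .       .       .       .       .     88,282  91,283  90,281  92,281  95,282  97,282  97,281
279    .       .       .       .       .       .       .       .       .       .       .       .       .       .       .     85,283  87,283  88,283    .     89,281  88,280
0.0022137999921603407 0.0 [ 0.44078702 -0.28003131  0.1014075 ]
[0.441, -0.28, 0.1015] 273.4599576059798 274.0497026974791
[0.441, -0.28, 0.0875] 273.7814603811586 276.456851108669
[0.441, -0.28, 0.15] 272.30573952230793 265.4078667919176
[0.4405, -0.2795, 0.119] 272.96646099941796 270.8031717112372
```

```bash
python3 - <<'E'
from h import *
im,d,P=cloud("side")
for r in range(264,290,1):
    print(r,' '.join(f"{int(P[r,c,2]*1000):4d},{im[r,c].mean():3.0f}" for c in range(258,288)))
E
```

```text
264  228, 81   -1,102    0,112   65,113   70,104  198, 92  196, 84  196, 73  200, 62  202, 51  203, 44  200, 42  204, 45  205, 52  234, 56  236, 57  230, 56  209, 68  210, 78  210, 88  214, 87  210, 76  210, 60  203, 65   71, 88   74,105    2,115   -1,115   -1,105   -1,106
265    0, 82    3,103   -2,112   71,114   66,114   74,111   66,109   71,100   71, 85  188, 64  196, 46  198, 40  199, 47  237, 53  232, 56  232, 53  226, 54  204, 67  210, 80  208, 84  206, 88  214, 83  212, 68  203, 66   67, 79   68, 87   68, 95   71, 99   65, 96   67, 97
266  235, 70  239, 82  235, 88  234, 96   72,101   70,104   70,105   65,104   73, 94   69, 72  157, 48  159, 38  158, 47  235, 55  237, 57  236, 46  199, 49  199, 61  208, 72  207, 78  204, 79  204, 78  201, 73   69, 74   70, 80   64, 82 1250, 90   70, 94   65, 93   72, 94
267  233, 63  238, 65  238, 67  233, 75  237, 77  234, 79  238, 81  238, 81  237, 78  115, 67  153, 51  154, 50  236, 55  235, 59  236, 55  231, 45  158, 43  145, 58  211, 73  207, 79  207, 74  198, 79  198, 84   73, 90   68, 91   73, 89   68, 91   69, 95   70, 92   68, 94
268 
[... 5323 characters left out ...]
  76, 76   75, 71   77, 68   75, 66   76, 67   74, 70   75, 78   74, 88   68,107   65,126   68,135   68,136   67,133   69,126   67,114   64,102   67, 97
288   67,127   73,125   68,127   72,128   67,128   68,138   70,151   69,160   72,156   68,139   71,121   72,113   68,109   67,103   68, 98   70, 94   69, 95   72, 96   72, 97   69,104   73,114   70,126   69,134   70,134   68,131   71,124   68,114   68,102   67, 98   68, 95
289   67,134   65,133   68,130   65,130   68,128   70,130   69,135   66,137   72,130   67,121   69,120   71,121   70,120   69,116   77,113   68,111   68,111   66,111   75,112   71,117   71,125   69,131   70,129   72,125   73,117   69,108   67,101   68, 96   68, 94   66, 96
```

The side plate hides the fingertips, while the bar's far end is still at rest. I make a small test turn and see whether the knob follows.

send_rows(
  plan=[
    [255,0,0,0,0.12],
    [255,0,0,0,0.12],
    [255,0,0,0,0],
    [255,0,0,0,0],
  ],
)

```text
time_s: 25.53
position: [0.4407, -0.28, 0.1014]
tcp_rot: [[0.994, -0.106, 0.002], [-0.106, -0.994, -0.031], [0.005, 0.031, -1.0]]
force: [0.9, -0.2, -0.4]
opening: 0.005
grasp_force: 0.0
```

```bash
python3 st.py; python3 - <<'E'
from h import *
print(read_state()['moment'])
im,d,P=cloud("side");z=P[...,2]
m=(z>.108)&(z<.128)&(P[...,0]>.395)&(P[...,0]<.49)&(P[...,1]>-.33)&(P[...,1]<-.23)
q=P[m];print(len(q),np.round(np.percentile(q,[2,50,98],axis=0),3).tolist(),cv2.minAreaRect(q[:,:2].astype(np.float32)))
E
```

```text
25.53 [ 0.441 -0.28   0.101] r 0.5221648070564656 az -32.42697070063419 
j [-43.919  30.574 102.997  -1.726  45.133  53.389] 
 [[ 0.994 -0.106  0.002]
 [-0.106 -0.994 -0.031]
 [ 0.005  0.031 -1.   ]] tilt 1.79137713636505 az -86.97393781844409 [ 0.852 -0.242 -0.351] 0.0050919070557977515 0.0
[-0.03079075  0.04385068  0.01630805]
61 [[0.439, -0.286, 0.109], [0.458, -0.28, 0.117], [0.472, -0.268, 0.125]] ((0.45344626903533936, -0.2782075107097626), (0.03687683492898941, 0.01795209012925625), 16.118661880493164)
```

The knob did not follow and there is no torque, so the tips are probably above the bar. I feel downwards gently with closed fingers.

send_rows(
  plan=[
    [255,0,0,0.004,0],
    [255,0,0,0.003,0],
    [255,0,0,0,0],
    [255,0,0,0,0],
  ],
)

```text
time_s: 25.92
position: [0.4414, -0.2807, 0.0981]
tcp_rot: [[0.994, -0.107, 0.004], [-0.107, -0.994, -0.033], [0.007, 0.033, -0.999]]
force: [-3.9, 4.3, 28.7]
opening: 0.004
grasp_force: 14.2
```

```bash
python3 st.py
```

```text
25.92 [ 0.441 -0.281  0.098] r 0.5230531649892277 az -32.452309436686555 
j [-43.915  30.895 103.143  -1.766  44.497  53.494] 
 [[ 0.994 -0.107  0.004]
 [-0.107 -0.994 -0.033]
 [ 0.007  0.033 -0.999]] tilt 1.9287286000497388 az -83.82617113762251 [-3.946  4.263 28.712] 0.004372534351038202 14.182157926261425
```

Contact at TCP reading z≈0.10 means the tips really sit about 33 mm higher than the reading suggests (the plate heights agree). I lift, open, realign, and go about 33 mm lower.

send_rows(
  plan=[
    [255,0,0,-0.02,0],
    [0,0,0,-0.025,-0.1],
    [0,0,0,0,-0.12],
    [0,0,0,0,0],
    [0,0,0,0,0],
    [0,0,0,0,0],
    [0,0,0,0,0],
    [0,0,0,0,0],
    [0,0,0,0,0],
    [0,0,0,0,0],
  ],
)

```text
time_s: 26.75
position: [0.4405, -0.2787, 0.1389]
tcp_rot: [[0.994, 0.11, 0.001], [0.11, -0.993, -0.031], [-0.002, 0.031, -1.0]]
force: [0.4, -1.3, -0.4]
opening: 0.6
grasp_force: 0.0
```

```bash
python3 st.py; python3 - <<'E'
from h import *
im,d,P=cloud("side");z=P[...,2]
m=(z>.085)&(z<.20)&(P[...,0]>.36)&(P[...,0]<.52)&(P[...,1]>-.37)&(P[...,1]<-.19)&(im.max(2)<110)
v,u=np.where(m)
q=P[m];q=q[np.argsort(q[:,1])]
for y in np.arange(-.36,-.2,.01):
    k=q[abs(q[:,1]-y)<.005]
    if len(k):print(round(y,3),len(k),np.round([k[:,0].min(),k[:,0].max(),k[:,2].min(),k[:,2].max()],3))
E
```

```text
26.75 [ 0.441 -0.279  0.139] r 0.5212738771547617 az -32.318820377167235 
j [-43.831  27.039 101.324  -1.587  50.389  40.87 ] 
 [[ 0.994  0.11   0.001]
 [ 0.11  -0.993 -0.031]
 [-0.002  0.031 -1.   ]] tilt 1.7545618581278901 az -88.00700585552879 [ 0.411 -1.276 -0.42 ] 0.6004970374837011 0.0
-0.29 10 [0.414 0.455 0.086 0.1  ]
-0.28 72 [0.434 0.472 0.087 0.124]
-0.27 23 [0.441 0.471 0.086 0.123]
-0.25 14 [0.426 0.445 0.166 0.197]
-0.24 2 [0.445 0.447 0.192 0.194]
```

send_rows(
  plan=[
    [0,0,0,0,0],
    [0,0,0,0,0],
    [0,0,0,0.02,0],
    [0,0,0,0.02,0],
    [0,0,0,0.015,0],
    [0,0,0,0.01,0],
    [0,0,0,0.004,0],
    [0,0,0,0,0],
    [0,0,0,0,0],
  ],
)

```text
time_s: 27.55
position: [0.4411, -0.2812, 0.0707]
tcp_rot: [[0.994, 0.11, 0.002], [0.11, -0.993, -0.032], [-0.001, 0.032, -0.999]]
force: [-0.4, 0.5, 0.1]
opening: 0.998
grasp_force: 0.0
```

```bash
python3 st.py
```

```text
27.55 [ 0.441 -0.281  0.071] r 0.5231324141138305 az -32.52140585928796 
j [-43.994  33.656 104.057  -1.861  40.957  41.076] 
 [[ 0.994  0.11   0.002]
 [ 0.11  -0.993 -0.032]
 [-0.001  0.032 -0.999]] tilt 1.8158659373110795 az -86.21045681176116 [-0.413  0.538  0.122] 0.9978470198794395 0.0
```

No contact with the skirt. Close.

send_rows(
  plan=[
    [255,0,0,0,0],
    [255,0,0,0,0],
    [255,0,0,0,0],
    [255,0,0,0,0],
    [255,0,0,0,0],
    [255,0,0,0,0],
    [255,0,0,0,0],
    [255,0,0,0,0],
    [255,0,0,0,0],
    [255,0,0,0,0],
    [255,0,0,0,0],
    [255,0,0,0,0],
    [255,0,0,0,0],
    [255,0,0,0,0],
  ],
)

```text
time_s: 28.72
position: [0.4404, -0.2784, 0.0702]
tcp_rot: [[0.994, 0.109, 0.0], [0.109, -0.994, -0.027], [-0.002, 0.026, -1.0]]
force: [2.3, 5.8, 2.6]
opening: 0.186
grasp_force: 30.0
```

```bash
python3 st.py; python3 -c "
from h import *
print(read_state()['moment'])"
```

```text
28.72 [ 0.44  -0.278  0.07 ] r 0.5209585601327548 az -32.29837216504539 
j [-43.911  33.657 104.189  -1.637  41.092  41.07 ] 
 [[ 0.994  0.109  0.   ]
 [ 0.109 -0.994 -0.027]
 [-0.002  0.026 -1.   ]] tilt 1.5197549539946362 az -88.96534954372954 [2.332 5.845 2.605] 0.18577551876115653 30.00022865831852
[ 1.33504312 -0.41796161  0.00816879]
```

Gripped: 16 mm, 30 N. Turn clockwise.

send_rows(
  plan=[
    [255,0,-0.002,0,0],
    [255,0,0,0,0.11],
    [255,0,0,0,0.11],
    [255,0,0,0,0.11],
    [255,0,0,0,0.11],
    [255,0,0,0,0.11],
    [255,0,0,0,0.11],
    [255,0,0,0,0.11],
    [255,0,0,0,0.11],
    [255,0,0,0,0],
    [255,0,0,0,0],
  ],
)

```text
time_s: 29.63
position: [0.4409, -0.2769, 0.0702]
tcp_rot: [[0.717, -0.697, 0.002], [-0.697, -0.717, -0.028], [0.021, 0.019, -1.0]]
force: [4.4, 5.2, 1.1]
opening: 0.181
grasp_force: 30.0
```

```bash
python3 st.py; python3 -c "
from h import *
s=read_state();print(s['moment'],np.degrees(np.arctan2(s['tcp_rot'][1][0],s['tcp_rot'][0][0])))"
```

```text
29.63 [ 0.441 -0.277  0.07 ] r 0.5206632303645733 az -32.134150673333394 
j [-43.754  33.614 104.323  -1.644  40.887  91.652] 
 [[ 0.717 -0.697  0.002]
 [-0.697 -0.717 -0.028]
 [ 0.021  0.019 -1.   ]] tilt 1.6024984547675298 az -85.92439516966938 [4.416 5.179 1.125] 0.18076164864995953 29.999803137034178
[ 1.40773957 -0.64201502  0.07281662] -44.16267885212496
```

send_rows(
  plan=[
    [255,0,0,0,0.08],
    [255,0,0,0,0.06],
    [255,0,0,0,0],
    [255,0,0,0,0],
  ],
)

```text
time_s: 29.97
position: [0.441, -0.2768, 0.0702]
tcp_rot: [[0.614, -0.789, 0.002], [-0.789, -0.614, -0.028], [0.023, 0.016, -1.0]]
force: [4.8, 6.0, 1.6]
opening: 0.183
grasp_force: 30.0
```

```bash
python3 st.py; python3 -c "
from h import *
s=read_state();print(s['moment'],np.degrees(np.arctan2(s['tcp_rot'][1][0],s['tcp_rot'][0][0])))"
```

```text
29.97 [ 0.441 -0.277  0.07 ] r 0.520672935333774 az -32.11390773834317 
j [-43.73   33.614 104.321  -1.652  40.889  99.61 ] 
 [[ 0.614 -0.789  0.002]
 [-0.789 -0.614 -0.028]
 [ 0.023  0.016 -1.   ]] tilt 1.6066222822420009 az -86.02825876887889 [4.791 6.029 1.557] 0.18287981044262966 29.999666894682377
[ 1.53159039 -0.67285763  0.42711895] -52.091606802703055
```

Torque jumped to 0.43 N m at 1.02 rad, so the knob is at its stop. Hold, then let go.

send_rows(
  plan=[
    [255,0,0,0,0],
    [255,0,0,0,0],
    [255,0,0,0,0],
    [255,0,0,0,0],
    [255,0,0,0,0],
    [255,0,0,0,0],
    [255,0,0,0,0],
    [255,0,0,0,0],
  ],
)

```text
time_s: 30.63
position: [0.441, -0.2768, 0.0702]
tcp_rot: [[0.614, -0.789, 0.002], [-0.789, -0.614, -0.028], [0.023, 0.016, -1.0]]
force: [5.0, 5.9, 1.2]
opening: 0.183
grasp_force: 30.0
```

send_rows(
  plan=[
    [0,0,0,0,0],
    [0,0,0,0,0],
    [0,0,0,0,0],
    [0,0,0,0,0],
    [0,0,0,0,0],
    [0,0,0,0,0],
    [0,0,0,0,0],
    [0,0,0,0,0],
    [0,0,0,0,0],
    [0,0,0,0,0],
    [0,0,0,0,0],
    [0,0,0,0,0],
    [0,0,0,0,0],
    [0,0,0,0,0],
    [0,0,0,0,0],
    [0,0,0,0,0],
  ],
)

```text
time_s: 31.97
position: [0.4406, -0.279, 0.0703]
tcp_rot: [[0.614, -0.789, 0.002], [-0.789, -0.614, -0.031], [0.026, 0.018, -1.0]]
force: [0.0, 0.3, 0.3]
opening: 0.999
grasp_force: 0.0
```

send_rows(
  plan=[
    [0,0,0,-0.02,0],
    [0,0,0,-0.035,0],
    [0,0,0,-0.04,0],
    [0,0,0,-0.04,0],
    [0,0,0,-0.04,0],
    [0,-0.02,0,-0.035,0],
    [0,-0.03,-0.02,-0.01,0],
    [0,-0.035,-0.02,0,0],
    [0,-0.035,-0.02,0,0],
    [0,-0.035,-0.02,0,0],
    [0,0,0,0,0],
    [0,0,0,0,0],
    [0,0,0,0,0],
  ],
)

```text
time_s: 33.05
position: [0.4087, -0.1011, 0.2852]
tcp_rot: [[0.615, -0.789, 0.003], [-0.788, -0.614, -0.032], [0.027, 0.018, -0.999]]
force: [0.3, -0.0, -0.3]
opening: 0.999
grasp_force: 0.0
```

```bash
python3 st.py; python3 - <<'E'
from h import *
im,d,P=cloud("side"); z=P[...,2]; v,u=np.mgrid[0:400,0:640]
q=P[(z>.1)&(z<.13)&(u>250)&(u<305)&(v>245)&(v<305)&(im.max(2)<90)]
print("knob",len(q),cv2.minAreaRect(q[:,:2].astype(np.float32)))
a,_=capture("top")
A=cv2.resize(im[110:370,180:440],(400,400));B=cv2.resize(a[110:270,240:400],(400,400))
cv2.imwrite("pics/f.png",np.hstack([A,B]))
d2,P2=cloud("top")[1:]
for r in range(161,166): print(r,(P2[r,318:350,2]*1000).astype(int).tolist(), (P2[r,276:292,2]*1000).astype(int).tolist())
E
```

```text
33.05 [ 0.409 -0.101  0.285] r 0.42097381260837174 az -13.891326204302962 
j [-27.926   7.513 103.261  -1.684  68.224 114.749] 
 [[ 0.615 -0.789  0.003]
 [-0.788 -0.614 -0.032]
 [ 0.027  0.018 -0.999]] tilt 1.8619067560743896 az -85.04912922181177 [ 0.346 -0.002 -0.295] 0.9989606591656643 0.0
knob 133 ((0.4419117569923401, -0.2782147526741028), (0.06123802065849304, 0.01907159574329853), 7.2186665534973145)
161 [43, 32, 34, 36, 28, 34, 39, 40, 38, 35, 35, 31, 42, 37, 41, 41, 35, 41, 42, 41, 34, 144, 162, 156, 157, 159, 249, 249, 255, 250, 253, 253] [37, 33, 33, 35, 42, 39, 39, 35, 35, 31, 99, 38, 27, 35, 37, 39]
162 [35, 43, 39, 36, 37, 39, 39, 38, 36, 42, 31, 35, 35, 44, 32, 37, 35, 39, 40, 41, 39, 37, 31, 38, 148, 145, 149, 147, 135, 37, 39, 35] [42, 39, 39, 34, 40, 43, 34, 42, 32, 42, 92, 39, 32, 33, 33, 42]
163 [44, 41, 39, 46, 38, 34, 40, 31, 37, 31, 41, 38, 38, 39, 37, 36, 41, 38, 41, 40, 35, 45, 132, 146, 158, 150, 144, 147, 36, 37, 35, 43] [40, 38, 38, 32, 37, 37, 35, 36, 36, 34, 92, 37, 38, 32, 37, 35]
164 [30, 36, 39, 37, 39, 41, 48, 39, 38, 36, 41, 38, 36, 39, 40, 41, 32, 36, 36, 106, 115, 124, 139, 142, 148, 149, 145, 38, 46, 36, 36, 37] [41, 44, 35, 33, 34, 54, 61, 72, 64, 84, 87, 38, 32, 36, 38, 37]
165 [37, 39, 39, 34, 45, 35, 40, 42, 43, 38, 35, 42, 39, 41, 65, 69, 82, 92, 103, 107, 120, 118, 120, 125, 38, 37, 37, 35, 42, 36, 35, 41] [35, 33, 38, 29, 66, 67, 71, 70, 76, 85, 60, 42, 46, 37, 35, 41]
```

View pics/f.png

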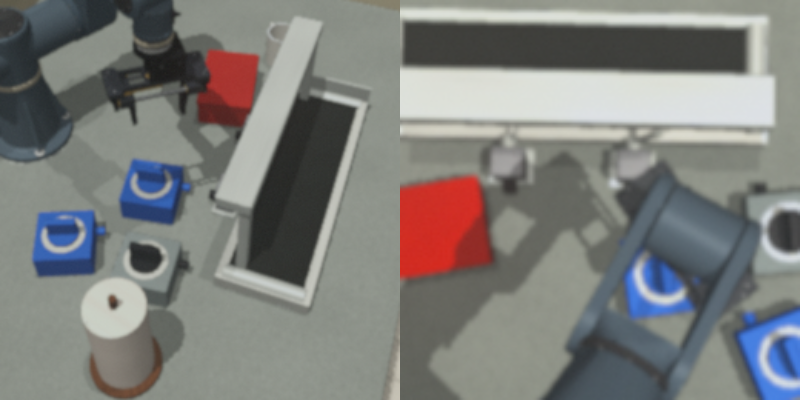

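The knob (145,255) is back at rest, the roller and whisker are in their rest positions, and the tin, mug, roll and blue boxes have not moved. The arm is clear of everything, so I hand in.

```bash
python3 -c "
from rig import *
print(hand_in())"
```

```text
the job is handed in; nothing more can be done
None
```

The job is handed in: I pushed the end-switch roller to about 0.54 rad (it trips at 0.45), held it for about 1 s and let it spring back, then turned the start knob clockwise to its stop, held it and let go; both are back at rest.

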